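# Seat the heater's battery, switch it on and hold the thermometer on its test spot

### The arm

A 6-joint arm with a two-finger parallel gripper is mounted at the origin on the work surface. World frame = base frame: x ahead of the robot, y to its left, z up, the work surface at z = 0. Lengths are in m, angles in rad, forces in N, time in s.
With the tool pointing down it reaches from about 0.35 to 0.775 m from the base axis. Payload 7.3 kg.
Tool frame: the origin (TCP) lies at the very end of the fingers, on their centre line; the grasp point (between the pads) lies 19 mm behind it; z points along the fingers, y is the line along which they close (so a half turn about z gives the same grasp; the last joint's range is limited). The gripper opens to 92 mm and grips with 3 to 60 N. Pads are 19 mm wide; open, the fingers measure 130 mm over their backs; the gripper's body (75 mm by 190 mm) begins 47 mm behind the grasp point.
Start: joints at [1.181, 0.342, 1.524, -0, 1.275, -0.146], TCP at [0.127, 0.509, 0.227] pointing down, gripper open.
Joint ranges: [-2.53, 2.53], [-0.77, 2.02], [0.04, 2.7], [-1, 4.14], [0.28, 2.66], [-3.11, 3.11]. Speed limits (rad/s): [2.57, 2.57, 3.14, 3.14, 3.14, 3.14].

### API

Orientations are given as [roll, pitch, yaw] about the fixed x, y, z axes, in that order (R = Rz(yaw) Ry(pitch) Rx(roll)).
In Python, from cell import robot gives the robot as it stands.
- The arm moves only by the tool apply_moves, never from a script. Its argument "motion" is text: rows parted by semicolons, each of 7 numbers parted by spaces: the opening in per cent of the stroke, from 0 (shut) to 100 (fully open), then the shift along the tool's x, y, z in cm, then the turn, a rotation vector about the tool's x, y, z in rad. A call has 1 to 20 rows; each row shifts and turns the commanded pose from where the row before left it, along the tool's axes as they then stand; what a row does not reach is not made up. A row lasts 1/8 s, in which the tool goes at most 62.5 mm and 10.7 degrees, less where a joint would pass 70% of its speed; a pose out of reach is approached as far as the arm can. A call with a gripper value outside its range is refused whole. The fingers move at their own pace and stop on an object; "force" is the grip in N (left out, the last holds). Time passes only in rows, so rows that do not move let the fingers close. It gives the time, the measured TCP pose, the force, the opening and the grip force at its end, in the units of the state.
- robot.observe(): the state, without advancing time (a new reading comes with each control period).
- robot.read_camera(name): name is "scene" or "top"; returns a dict with "img" (384x512x3 uint8, red, green, blue), "fovy" (degrees; the focal length in pixels is half the picture's height over the tangent of half this angle, whatever the lens; pixels are square), "cx", "cy" (the principal point, pixels), "R" (3x3) and "t" (3): a world point X has camera coordinates R X + t. Camera axes: x right, y down, z forward; pixel columns grow to the right and rows downward; lengths in m; the calibration is good to about 2 mm. A picture is of the moment at which its call begins. There is no depth.
- robot.hand_in(): hands the job in; it is judged then, once.
Trained networks look in a picture, given as the dict that the camera call returned (one of the last four; its "shot" number tells which), for a name from the list of things; names that differ only in an ending like _2 or _b are one class to them, and where a whole thing is asked for, a point or a joint stands for the part that bears it (a point fixed in the world has none). Each returns a list of dicts, best first, with "score" (0 to 1); they miss things now and then, are a little off and sometimes report something else, mostly with a low value. They report only what shows in the picture. A call takes as long as a camera call. They do not tell look-alikes from the thing itself.
- robot.search_frame(target, picture): "centre" ([x, y, z] in m, in world coordinates, good to about 4 mm: the middle of the surface that is visible of it).
- robot.trace(target, picture): "pixels" (384x512 bool, what is visible of it).
The state is a dict: "time": time; "qpos": joint angles; "qvel": joint speeds; "joint_efforts": joint torques, N m; "tool_pos": TCP position; "tool_rot": TCP orientation; "contact_force": force on the tool from outside, world axes, zero at the start; "torque": the same for the moment, N m; "opening": finger opening in m; "grip_force": force on a finger pad.
Only numpy, scipy, OpenCV 4.12 (cv2) and the standard library are available. Lean on these libraries where they do the work, as an engineer would, in place of code of your own. Each camera call takes 0.05 s, during which the arm holds its last target. There are 200 camera calls.

### The job

Get the rabbits' heater pad going and check it: press the battery pack fully home in its bay, then flip the toggle switch on (away from the robot, towards the green dot), then take the yellow stick thermometer out of its stand and hold it upright with its copper tip inside the red ring on the pad, its screen facing straight away from the robot so that I can read it. Press only lightly, so that the spring tip gives but does not bottom out, and finish still holding the thermometer there; leave everything else on the shelf where it is.

Things in the scene. Friction and masses are not known exactly. Their poses are not given: they have to be found in the camera images.
- heater: Low heater pad housing, fixed to the shelf, 180 (x) x 290 (y) mm. Origin: centre of its underside, z up. Its flat aluminium warming plate (162 x 182 mm, centred at y = -45 mm) has its top 24 mm above the origin. The dark control end (180 x 85 mm, centred at y = +102.5 mm, 50 mm high) carries the battery pack at x = +45 mm and the toggle switch at x = -55 mm, both at y = +102.5 mm.
- pack (a joint): Battery pack sliding straight down into its bay in the control end: how far it is pushed in, in m; 0 = 10 mm proud, 0.010 = fully home (hard stop). It starts 5 to 10 mm proud, with its orange lower part showing. It takes about 11 N to push in (stiff friction, no spring) and stays where it is left.
- pack_top (a point): Centre of the battery pack's flat top (66 x 54 mm, dark with an orange panel). The pack's head stands 35 mm above the control end when home.
- toggle (a joint): Steel toggle lever of the heater's switch, in rad: 0 = off, leaning 26 deg to the heater's -x side (towards the robot); 0.9 = on (stop), leaning 26 deg to its +x side, towards the green dot. It moves with about 2 N at its tip and stays where it is left.
- toggle_tip (a point): Centre of the 11 mm ball at the free end of the toggle lever. The lever is 34 mm long from its pivot, which lies at (-55, 102.5, 55) mm in the heater's frame, with its axis along the heater's y; the rod is 7 mm thick.
- spot: Test-spot sticker on the warming plate: a red ring, 36 mm outside and 26 mm inside, white within and with a small dark centre dot. Origin: its centre, on the plate's surface. Its place on the plate varies.
- thermo: Yellow stick thermometer, standing tip down in its stand at the start, 130 g. Handle: upright box 26 (x) x 34 (y) x 110 (z) mm. Origin: centre of the handle's underside, which rests on the stand's top; z points up the handle, and the grey-green screen in its dark frame is on the +x face. A steel stem 12 mm thick reaches 60 mm down from the origin, with the copper tip below it.
- thermo_top (a point): Centre of the handle's top, 110 mm above the thermometer's origin; dark, with a small red dot towards the screen's side. The handle is best taken across its 34 mm (y) faces about 25 mm below this point, which leaves the screen free.
- tip_end (a point): End of the thermometer's copper tip (flat foot of 12 mm diameter), 78 mm below the thermometer's origin when free. The tip is a spring plunger with 8 mm of travel: it begins to give at 1 N and bottoms out at about 4.2 N (0.4 N per mm).
- probe_tip (a joint): How far the spring tip is pushed in, in m: 0 = free, 0.008 = bottomed out.
- stand: Thermometer stand, fixed: white block 66 x 66 mm, 95 mm high, on a dark 90 x 90 mm foot, with an upright 18 mm bore 90 mm deep in the middle of its top. Origin: centre of its underside. The thermometer stands in the bore with 3 mm of play round the stem.
- ahead (a point): Unmarked fixed point on the shelf, 0.74 m straight ahead of the robot base; its x axis points straight away from the robot, the way the screen must face.
- bowl: Blue ceramic feeding bowl, 116 mm across, 45 mm high, on the white turntable (280 mm across, top at 28 mm) at the robot's left; origin at its underside. Not to be disturbed.
- mitt: Teal silicone grooming mitt-brush, 85 x 125 x 14 mm, nubs up, on the same turntable; origin at its underside. Not to be disturbed.
- dustpan: Aluminium dustpan, 190 x 210 mm with a 100 mm handle, 60 mm high, behind the heater; origin under the pan, 20 mm in from its side nearest the robot. Not to be disturbed.
- chew_cube: Pine chew cube, 50 mm, beyond the stand; origin at its underside. Not to be disturbed.
- pellet_jar: Jar with a green cap, 84 mm across, 135 mm high, at the right; origin at its underside. Not to be disturbed.
- sweep_brush: Hand brush, 220 mm long, lying at the right; origin at its underside. Not to be disturbed.
Not all that is in view belongs to the job. Leave any blue look-alike of the thermo alone.

How it is judged:
By the outcome, as a careful person would: the job done as asked, in the order asked, and still so for the second after the job is handed in, while the arm keeps its last pose, push and grip.
It also fails if it takes over 61 s, if anything falls off the work surface, if the arm or the gripper's body presses on something with over 40 N, if the wrist force passes 120 N, or if a joint passes its speed limit or range.

## Working session

There is one attempt and no reset: what is moved stays moved. The work goes in short steps, Python scripts to look and compute and a tool call to move; the robot and the scene stay as the last step left them, time stands still between calls to the robot, and variables do not carry over. Pictures are saved under pics/ and viewed, at most 10 in all, crops included, and the job is handed in when it is done.

Besides the shell and the picture viewer there is one more tool, called after "Emit:" in YAML: its name, and indented under it one key for each argument. apply_moves: Moves the arm, as the interface text tells. Its arguments: {"type":"object","properties":{"motion":{"type":"string"},"force":{"type":"number"}},"required":["motion"]}

```bash
ls; mkdir -p pics; python3 - <<'E'
from cell import robot
import cv2,numpy as np
s=robot.observe();print({k:np.round(v,3) for k,v in s.items()})
for n in("scene","top"):
    p=robot.read_camera(n);cv2.imwrite(f"pics/{n}0.png",p["img"][:,:,::-1])
    print(n,p["fovy"],p["cx"],p["cy"],np.round(p["R"],3).tolist(),np.round(p["t"],3))
    for t in("heater","pack_top","toggle_tip","spot","thermo","thermo_top","stand","dustpan","pellet_jar","bowl","chew_cube"):
        print(t,[(np.round(d["centre"],3).tolist(),round(d["score"],2)) for d in robot.search_frame(t,p)][:3])
E
```

```text
pics
{'time': np.float64(0.0), 'qpos': array([ 1.181,  0.343,  1.525,  0.   ,  1.275, -0.146]), 'qvel': array([-0.001, -0.001,  0.002, -0.   , -0.   , -0.002]), 'joint_efforts': array([ 2.0000e-03, -4.3124e+01, -2.4422e+01,  7.2000e-02,  5.6000e-02,
       -0.0000e+00]), 'tool_pos': array([0.127, 0.509, 0.226]), 'tool_rot': array([-3.14 , -0.   ,  2.898]), 'contact_force': array([-0.116,  0.011,  0.048]), 'torque': array([-0.02 , -0.005, -0.008]), 'grip_force': np.float64(0.0), 'opening': np.float64(0.092)}
scene 46.18995534346067 246.54875825767314 202.242533397015 [[0.821, 0.57, -0.017], [0.35, -0.528, -0.773], [-0.45, 0.629, -0.634]] [-0.495 -0.114  1.983]
heater [([0.478, 0.531, 0.039], 0.7), ([0.58, 0.132, 0.024], 0.64)]
pack_top [([0.596, 0.218, 0.088], 0.64)]
toggle_tip []
spot [([0.584, 0.094, 0.026], 0.46)]
thermo [([0.584, -0.367, 0.167], 0.86), ([0.439, -0.388, 0.132], 0.82), ([0.476, -0.257, 0.147], 0.69)]
thermo_top [([0.443, -0.39, 0.135], 0.8), ([0.546, -0.253, 0.134], 0.72), ([0.584, -0.371, 0.167], 0.69)]
stand []
dustpan [([0.852, 0.042, 0.005], 0.61), ([0.581, 0.13
[... 201 characters left out ...]
 [[0.013, -1.0, 0.009], [-0.992, -0.014, -0.127], [0.128, -0.007, -0.992]] [-0.016  0.607  1.636]
heater [([0.557, 0.134, 0.026], 0.79)]
pack_top [([0.591, 0.234, 0.094], 0.66)]
toggle_tip []
spot [([0.581, 0.099, 0.021], 0.46)]
thermo [([0.566, -0.348, 0.201], 0.53), ([0.433, -0.378, 0.18], 0.53), ([0.535, -0.236, 0.182], 0.53)]
thermo_top [([0.566, -0.353, 0.202], 0.68), ([0.431, -0.375, 0.177], 0.66), ([0.534, -0.234, 0.185], 0.41)]
stand [([0.558, -0.343, 0.07], 0.6)]
dustpan [([0.859, 0.05, 0.006], 0.85)]
pellet_jar [([0.531, -0.535, 0.134], 0.95), ([0.558, 0.136, 0.028], 0.58)]
bowl [([0.455, 0.398, 0.048], 0.83)]
chew_cube [([0.735, -0.116, 0.048], 0.45), ([0.59, 0.236, 0.096], 0.37)]
```

```bash
python3 - <<'E'
import cv2
for n in("scene","top"):
    i=cv2.imread(f"pics/{n}0.png");cv2.imwrite(f"pics/{n}0b.png",cv2.resize(i,(800,600),interpolation=cv2.INTER_CUBIC))
E
```

```text
(no output)
```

View pics/scene0b.png

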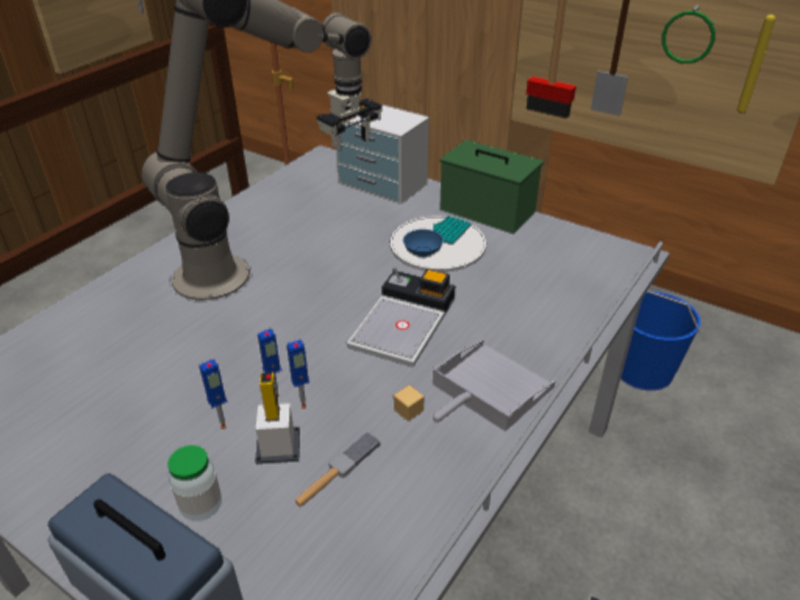

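View pics/top0b.png

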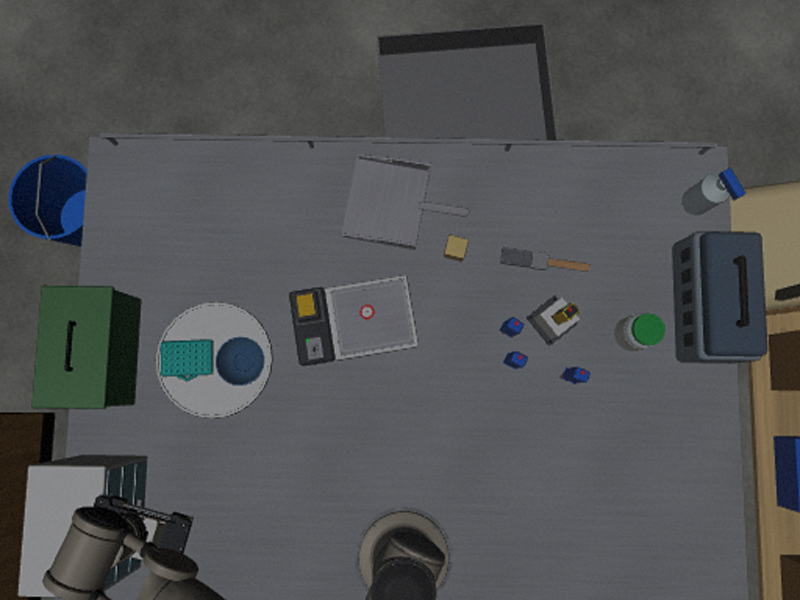

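The scene view shows the heater at about (400,320), with the pack at (435,285). The yellow thermometer is in its stand at (270,400), with three blue look-alikes around it. In the top view the pack is at (305,305), the toggle at (313,348), the spot at (367,312) and the yellow thermometer at (566,312). I'll zoom in next.

```bash
python3 - <<'E'
import cv2,numpy as np
def crop(n,x,y,w,h,s):
    i=cv2.imread(f"pics/{n}0.png")[y:y+h,x:x+w];return cv2.resize(i,None,fx=s,fy=s,interpolation=cv2.INTER_CUBIC)
# 400x300 tiles
a=crop("top",180,170,100,75,4);b=crop("scene",215,160,100,75,4)
c=crop("top",310,180,80,60,5);d=crop("scene",120,200,100,75,4)
o=np.vstack([np.hstack([a,b]),np.hstack([c,d])]);cv2.imwrite("pics/z.png",o)
E
```

```text
(no output)
```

View pics/z.png

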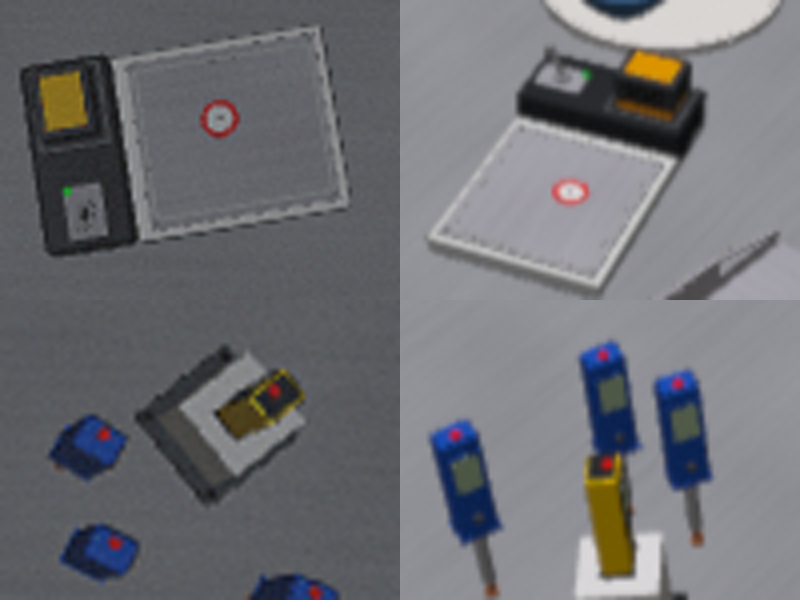

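Top-left tile: heater with a yaw of about +9°, pack proud, and the lever leaning towards the robot. Bottom tiles: the yellow handle is at about 37° yaw, with its red dot on the far-left side. Next I'll fit the poses.

```bash
cat > h.py <<'E'
import cv2,numpy as np
from scipy.optimize import least_squares,minimize
def proj(p,X):
    c=np.atleast_2d(X)@np.array(p["R"]).T+p["t"];f=192/np.tan(np.radians(p["fovy"])/2)
    return c[:,:2]/c[:,2:]*f+[p["cx"],p["cy"]]
def onz(p,uv,z):
    f=192/np.tan(np.radians(p["fovy"])/2);R=np.array(p["R"])
    d=R.T@np.array([(uv[0]-p["cx"])/f,(uv[1]-p["cy"])/f,1]);o=-R.T@p["t"];return o+d*(z-o[2])/d[2]
def pose(x,y,a,P):
    c,s=np.cos(a),np.sin(a);P=np.array(P,float);return np.c_[x+c*P[:,0]-s*P[:,1],y+s*P[:,0]+c*P[:,1],P[:,2]]
def box(hx,hy,z0,z1): return [(i*hx,j*hy,z) for i in(-1,1) for j in(-1,1) for z in(z0,z1)]
def mask_iou(m,uv):
    S=8;x0,y0=np.floor(uv.min(0)).astype(int)-12;W,H=[int(v) for v in np.ptp(uv,axis=0)+24]
    a=np.zeros((H*S,W*S),np.uint8);cv2.fillConvexPoly(a,cv2.convexHull(((uv-[x0,y0]+.5)*S).astype(np.int32)),1)
    b=cv2.resize(m[y0:y0+H,x0:x0+W].astype(np.uint8),(W*S,H*S),interpolation=cv2.INTER_NEAREST);return (a&b).sum()/((a|b).sum())
E
python3 - <<'E'
from h import *
from cell import robot
T=robot.read_camera("top");S=robot.read_camera("scene")
tp=lambda u,v:np.array([180+u/4-.4,170+v/4-.4]); sp=lambda u,v:np.array([215+(u-400)/4-.4,160+v/4-.4])
h=lambda x,y,z:(x/1e3,y/1e3,z/1e3)
oT=[(h(90,-145,22),tp(320,27)),(h(-90,-145,22),tp(348,206)),(h(90,145,50),tp(22,70)),(h(-90,145,50),tp(50,254)),(h(-90,60,50),tp(135,243)),(h(90,60,50),tp(107,57))]
oS=[(h(-90,-145,22),sp(430,237)),(h(90,-145,22),sp(600,288)),(h(90,145,50),sp(705,92)),(h(-90,60,50),sp(519,92))]
def res(v,full=0):
    r=[proj(c,pose(*v,[o[0] for o in O]))-np.array([o[1] for o in O]) for c,O in((T,oT),(S,oS))]
    return np.vstack(r) if full else np.vstack(r).ravel()
f=least_squares(res,[.58,.13,.15],loss="soft_l1");print("heater",f.x.round(4),res(f.x,1).round(1).tolist())
for n,p in(("pack_top",h(45,102.5,85)),("pivot",h(-55,102.5,55)),("tipoff",h(-70,102.5,85.6)),("tipon",h(-40,102.5,85.6))):print(n,pose(*f.x,[p]).round(4))
print("spot",onz(T,tp(219.5,118.5),.024).round(4),onz(S,sp(570,191),.024).round(4))
print("packpanel T",[onz(T,tp(63,101),z).round(4)[:2] for z in(.085,.095)],"S",[onz(S,sp(655,66),z).round(4)[:2] for z in(.085,.095)])
print("ball T",onz(T,tp(87,211),.0856).round(4))
ms=[]
for c in(T,S):
    m=None
    for d in robot.trace("thermo",c):
        q=np.array(d["pixels"]);hsv=cv2.cvtColor(c["img"],cv2.COLOR_RGB2HSV)[q];fr=((hsv[:,0]>15)&(hsv[:,0]<35)&(hsv[:,1]>120)).mean()
        print(c["shot"],d["score"],q.sum(),fr,np.argwhere(q).mean(0)[::-1].round(1))
        if fr>.4 and m is None:m=q
    ms.append(m)
B=box(.013,.017,.095,.205)
cost=lambda v:-sum(mask_iou(m,proj(c,pose(v[0],v[1],v[2],B))) for m,c in zip(ms,(T,S)) if m is not None)
for a in(.4,.65,.9):
    g=minimize(cost,[.562,-.345,a],method="Nelder-Mead",options=dict(initial_simplex=[[.562,-.345,a],[.57,-.345,a],[.562,-.337,a],[.562,-.345,a+.15]]));print("thermo",g.x.round(4),g.fun,[round(mask_iou(m,proj(c,pose(*g.x,B))),3) for m,c in zip(ms,(T,S)) if m is not None])
for d in robot.search_frame("stand",T)+robot.search_frame("spot",T):print(d)
E
```

```text
heater [0.5655 0.1295 0.1838] [[0.2, -1.3], [1.2, -0.1], [-0.9, -0.5], [-0.8, 0.7], [0.5, -0.5], [0.1, -1.0], [-1.3, -0.8], [-0.3, -0.9], [0.5, -1.2], [-1.4, 0.0]]
pack_top [[0.591  0.2385 0.085 ]]
pivot [[0.4927 0.2202 0.055 ]]
tipoff [[0.478  0.2175 0.0856]]
tipon [[0.5075 0.223  0.0856]]
spot [0.5852 0.0992 0.024 ] [0.585  0.0984 0.024 ]
packpanel T [array([0.5925, 0.2403]), array([0.5913, 0.2388])] S [array([0.5879, 0.2491]), array([0.5949, 0.2372])]
ball T [0.4914 0.215  0.0856]
3 0.65 124 0.5483870967741935 [361.9 200.7]
3 0.63 2787 0.0 [249.  128.6]
3 0.61 134 0.0 [368.2 240.1]
3 0.46 136 0.0 [327.1 209.1]
4 0.87 273 0.0 [135.7 244.9]
4 0.85 310 0.0 [190.1 233.8]
4 0.79 326 0.6687116564417178 [172.  254.1]
4 0.67 326 0.009202453987730062 [172.1 225.5]
thermo [ 0.5721 -0.3592  0.5763] -1.7452700598629962 [np.float64(0.848), np.float64(0.898)]
thermo [ 0.5725 -0.3596  0.6235] -1.7529646333780708 [np.float64(0.848), np.float64(0.905)]
thermo [ 0.5716 -0.3591  0.97  ] -1.5923453913849204 [np.float64(0.748), np.float64(0.844)]
{'centre': [0.5618, -0.3449, 0.0667], 'score': 0.94}
{'centre': [0.4629, 0.5248, 0.0386], 'score': 0.55}
```

Emit:
apply_moves:
  motion: "0 -5.15 -1.5 0 0 0 0; 0 -5.15 -1.5 0 0 0 0; 0 -5.15 -1.5 0 0 0 0; 0 -5.15 -1.5 0 0 0 0; 0 -5.15 -1.5 0 0 0 0; 0 -5.15 -1.5 0 0 0 0; 0 -5.15 -1.5 0 0 0 0; 0 -5.15 -1.5 0 0 0 0; 0 -5.15 -1.5 0 0 0 0; 0 -5.15 -1.5 0 0 0 0; 0 0 0 2 0 0 -0.142; 0 0 0 3 0 0 -0.142; 0 0 0 3 0 0 -0.142; 0 0 0 2 0 0 0; 0 0 0 0 0 0 0; 0 0 0 0 0 0 0"
  force: 20

```text
time: 3.5
tool_pos: [0.5908, 0.2398, 0.1277]
tool_rot: [3.141, 0.001, -2.96]
contact_force: [-0.7, -0.9, 1.0]
opening: 0.0005
grip_force: 0.0
```

Emit:
apply_moves:
  motion: "0 0 0 1 0 0 0; 0 0 0 1 0 0 0; 0 0 0 1 0 0 0; 0 0 0 0.3 0 0 0; 0 0 0 0.3 0 0 0; 0 0 0 0.3 0 0 0; 0 0 0 0.2 0 0 0; 0 0 0 0 0 0 0"

```text
time: 4.5
tool_pos: [0.5896, 0.2394, 0.0868]
tool_rot: [-3.141, -0.001, -2.959]
contact_force: [-5.0, -2.3, 8.0]
opening: 0.0003
grip_force: 4.4
```

Emit:
apply_moves:
  motion: "0 0 0 0.1 0 0 0; 0 0 0 0.1 0 0 0; 0 0 0 0.05 0 0 0; 0 0 0 0 0 0 0"

```text
time: 5.0
tool_pos: [0.5896, 0.2395, 0.0852]
tool_rot: [-3.141, -0.001, -2.959]
contact_force: [-7.5, -2.7, 13.9]
opening: 0.0005
grip_force: 7.0
```

Emit:
apply_moves:
  motion: "0 0 0 0.07 0 0 0; 0 0 0 0.07 0 0 0; 0 0 0 0 0 0 0"

```text
time: 5.38
tool_pos: [0.5897, 0.2395, 0.0851]
tool_rot: [-3.141, 0.0, -2.959]
contact_force: [-10.2, -3.9, 22.4]
opening: 0.0006
grip_force: 10.8
```

Emit:
apply_moves:
  motion: "0 0 0 -2 0 0 0; 0 0 0 -2.5 0 0 0; 0 3.5 0 0 0 0 0; 0 3.6 0 0 0 0 0; 0 3.6 0 0 0 0 0; 0 3.6 0 0 0 0 0; 0 0 0 0 0 0 0; 0 0 0 2.5 0 0 0; 0 0 0 2.5 0 0 0; 0 0 0 0 0 0 0; 0 0 0 0 0 0 0"

```text
time: 6.75
tool_pos: [0.4507, 0.214, 0.0775]
tool_rot: [3.141, 0.001, -2.96]
contact_force: [-0.1, -0.0, 0.2]
opening: 0.0005
grip_force: 0.0
```

```bash
python3 - <<'E'
from h import *
from cell import robot
def crop(p,x,y,w,h,s):return cv2.resize(p["img"][y:y+h,x:x+w,::-1],None,fx=s,fy=s,interpolation=cv2.INTER_CUBIC)
T=robot.read_camera("top");S=robot.read_camera("scene")
cv2.imwrite("pics/a.png",np.hstack([crop(T,175,170,64,96,6),crop(S,235,150,64,96,6)]))
E
```

```text
(no output)
```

View pics/a.png

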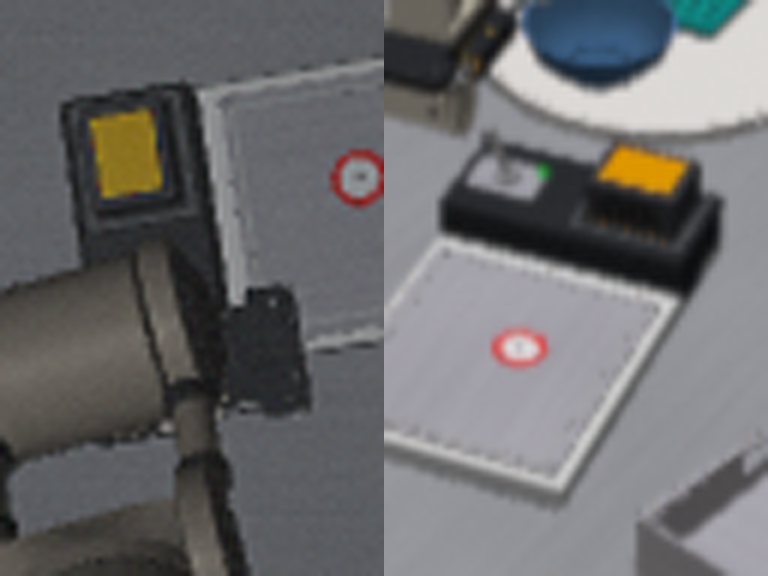

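Emit:
apply_moves:
  motion: "0 -0.7 0 0 0 0 0; 0 -0.7 0 0 0 0 0; 0 -0.7 0 0 0 0 0; 0 -0.7 0 0 0 0 0; 0 -0.5 0 0 0 0 0; 0 -0.3 0 0 0 0 0; 0 -0.2 0 0 0 0 0; 0 0 0 0 0 0 0"

```text
time: 7.85
tool_pos: [0.4869, 0.2206, 0.0766]
tool_rot: [3.142, -0.0, -2.959]
contact_force: [-2.3, -1.4, -0.8]
opening: 0.0004
grip_force: 0.9
```

Emit:
apply_moves:
  motion: "0 -0.15 0 0 0 0 0; 0 -0.15 0 0 0 0 0; 0 0 0 0 0 0 0"

```text
time: 8.22
tool_pos: [0.4889, 0.2209, 0.0765]
tool_rot: [-3.141, -0.003, -2.959]
contact_force: [-5.1, -2.6, 0.7]
opening: 0.0005
grip_force: 2.6
```

Force is rising towards the stop, so I'll push a little further.

Emit:
apply_moves:
  motion: "0 -0.1 0 0 0 0 0; 0 -0.1 0 0 0 0 0; 0 0 0 0 0 0 0"

```text
time: 8.6
tool_pos: [0.4893, 0.2209, 0.0763]
tool_rot: [-3.141, -0.006, -2.959]
contact_force: [-9.4, -3.2, 4.0]
opening: 0.0007
grip_force: 5.2
```

Emit:
apply_moves:
  motion: "0 -0.1 0 0 0 0 0; 0 0 0 0 0 0 0; 0 1 0 0 0 0 0; 0 1 0 0 0 0 0; 0 0 0 -6 0 0 0; 0 0 0 -6 0 0 0; 0 0 0 -6 0 0 0; 65 0 -5.85 0 0 0 0; 65 0 -5.85 0 0 0 0; 65 0 -5.85 0 0 0 0; 65 0 -5.85 0 0 0 0; 65 0 -5.85 0 0 0 0; 65 0 -5.85 0 0 0 0; 65 0 -5.85 0 0 0 0; 65 0 -5.85 0 0 0 0; 65 0 -5.85 0 0 0 0; 65 0 -5.85 0 0 0 0; 65 0 0 0 0 0 -0.146; 65 0 0 0 0 0 -0.146; 65 0 0 0 0 0 -0.146"

```text
time: 11.1
tool_pos: [0.5794, -0.3576, 0.2568]
tool_rot: [-3.14, 0.001, -2.517]
contact_force: [0.3, 0.5, 0.4]
opening: 0.0598
grip_force: 0.0
```

```bash
python3 - <<'E'
from h import *
from cell import robot
def crop(p,x,y,w,h,s):return cv2.resize(p["img"][y:y+h,x:x+w,::-1],None,fx=s,fy=s,interpolation=cv2.INTER_CUBIC)
T=robot.read_camera("top");S=robot.read_camera("scene");s=robot.observe();print(s["tool_pos"],s["tool_rot"])
cv2.imwrite("pics/b.png",np.hstack([crop(S,235,155,64,96,6),crop(S,140,195,64,96,6)]))
E
```

```text
[ 0.57944588 -0.35740862  0.2569916 ] [-3.14043268e+00  4.88919787e-04 -2.52040861e+00]
```

View pics/b.png

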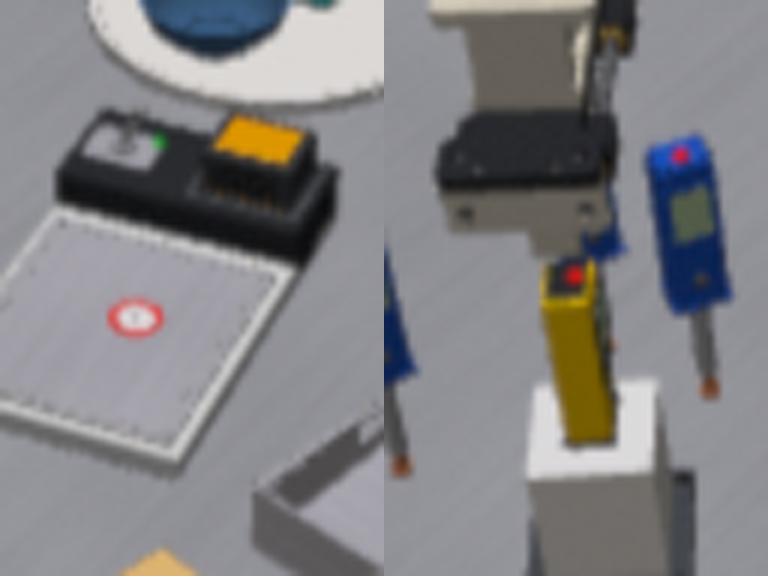

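```bash
python3 - <<'E'
from h import *
from cell import robot
S=robot.read_camera("scene");T=robot.read_camera("top")
B=box(.013,.017,.095,.205)
uv=lambda v:((proj(S,pose(*v,B))-[140,195]+.5)*6).round(0)
I=cv2.resize(S["img"][195:291,140:204,::-1],None,fx=6,fy=6,interpolation=cv2.INTER_CUBIC);out=[]
for a in(.52,.62,.72):
    J=I.copy();q=uv((.5725,-.3596,a)).astype(int)
    for i in range(8):
        for j in(1,2,4):
            if i<i^j: cv2.line(J,tuple(map(int,q[i])),tuple(map(int,q[i^j])),(255,0,255) if (i&j&4)==0 and not(i>>2&1) else (0,255,0),1)
    out.append(J[220:500,100:])
cv2.imwrite("pics/c.png",cv2.resize(np.hstack(out),(800,263*1)) if 0 else np.hstack(out)[:, :800])
for d in robot.search_frame("thermo_top",S):print("S",d)
m=[np.array(d["pixels"]) for d in robot.trace("thermo",S)]
m=max(m,key=lambda q:(cv2.cvtColor(S["img"],cv2.COLOR_RGB2HSV)[q][:,0]//20==1).mean())
for a in(.42,.52,.62,.72,.82):
    g=minimize(lambda v:-mask_iou(m,proj(S,pose(v[0],v[1],a,B))),[.572,-.359],method="Nelder-Mead",options=dict(initial_simplex=[[.572,-.359],[.58,-.359],[.572,-.351]]));print(a,g.x,g.fun)
print(onz(S,(171.4,240.4),.205))
E
```

```text
S {'centre': [0.5471, -0.2475, 0.137], 'score': 0.88}
S {'centre': [0.4398, -0.3921, 0.1351], 'score': 0.71}
S {'centre': [0.5847, -0.3654, 0.17], 'score': 0.66}
0.42 [ 0.57604687 -0.36153906] -0.6595218466611706
0.52 [ 0.572 -0.359] -0.6950175926328135
0.62 [ 0.56969336 -0.3567832 ] -0.7331714246437245
0.72 [ 0.57193555 -0.35920508] -0.7840435443534546
0.82 [ 0.57128808 -0.35887189] -0.8310960786386217
[ 0.57493442 -0.35528109  0.205     ]
```

View pics/c.png

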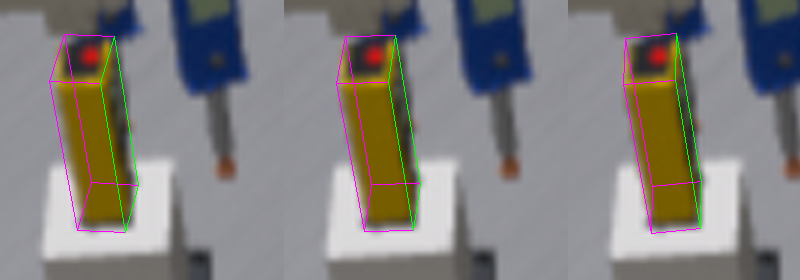

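Emit:
apply_moves:
  motion: "65 0.54 0.45 0 0 0 0; 65 0 0 0 0 0 0; 65 0 0 2.4 0 0 0; 65 0 0 2.4 0 0 0; 65 0 0 2.4 0 0 0; 65 0 0 2.4 0 0 0; 65 0 0 0 0 0 0; 65 0 0 0 0 0 0"

```text
time: 12.4
tool_pos: [0.5727, -0.3571, 0.162]
tool_rot: [-3.14, 0.001, -2.522]
contact_force: [0.2, -0.4, 0.3]
opening: 0.0599
grip_force: 0.0
```

Emit:
apply_moves:
  motion: "45 0 0 0 0 0 0; 40 0 0 0 0 0 0; 38 0 0 0 0 0 0; 20 0 0 0 0 0 0; 20 0 0 0 0 0 0; 20 0 0 0 0 0 0"
  force: 20

```text
time: 13.15
tool_pos: [0.5724, -0.3568, 0.1611]
tool_rot: [-3.141, 0.0, -2.521]
contact_force: [-1.0, -0.6, 3.1]
opening: 0.0342
grip_force: 19.8
```

Emit:
apply_moves:
  motion: "20 0 0 -1 0 0 0; 20 0 0 -1.5 0 0 0; 20 0 0 -2 0 0 0; 20 0 0 -2 0 0 0; 20 0 0 -2 0 0 0; 20 0 0 -2.5 0 0 0; 20 0 0 0 0 0 0; 20 0 0 0 0 0 0"
  force: 25

```text
time: 14.15
tool_pos: [0.572, -0.3565, 0.2701]
tool_rot: [3.141, -0.0, -2.521]
contact_force: [0.7, 0.3, -2.3]
opening: 0.0344
grip_force: 24.7
```

Emit:
apply_moves:
  motion: "20 -3.46 2.35 0 0 0 0; 20 -3.46 2.35 0 0 0 0; 20 -3.46 2.35 0 0 0 0; 20 -3.46 2.35 0 0 0 0; 20 0 0 0 0 0 0.155; 20 0 0 0 0 0 0.155; 20 0 0 0 0 0 0.155; 20 0 0 0 0 0 0.155; 20 0.56 3.74 0 0 0 0; 20 0.56 3.74 0 0 0 0; 20 0.56 3.74 0 0 0 0; 20 0.56 3.74 0 0 0 0; 20 0.56 3.74 0 0 0 0; 20 0.56 3.74 0 0 0 0; 20 0.56 3.74 0 0 0 0; 20 0.56 3.74 0 0 0 0; 20 0 0 0 0 0 0; 20 0 0 0 0 0 0"

```text
time: 16.4
tool_pos: [0.5851, 0.099, 0.2699]
tool_rot: [-3.141, -0.001, -3.141]
contact_force: [-0.0, -0.3, -1.5]
opening: 0.0343
grip_force: 24.7
```

```bash
python3 - <<'E'
from h import *
from cell import robot
S=robot.read_camera("scene");s=robot.observe();print(s["tool_pos"],s["tool_rot"],s["contact_force"])
def dump(P,x,y,w,h,k):return cv2.resize(P["img"][y:y+h,x:x+w,::-1],None,fx=k,fy=k,interpolation=cv2.INTER_CUBIC)
x,y,z=s["tool_pos"];o=np.array([x,y,z+.019+.025-.110])
u=proj(S,[o,o-[0,0,.078],[x,y,.024],[.585,.099,.024]]);print(u.round(1))
x0,y0=(u[0]-[40,55]).astype(int);print(x0,y0)
I=dump(S,x0,y0,80,100,6);cv2.imwrite("pics/d.png",I)
E
```

```text
[0.5852723  0.09860469 0.27010848] [-3.14123831e+00 -1.19125852e-03  3.14122415e+00] [ 0.39496471 -0.60980882 -1.32700047]
[[257.1 169.7]
 [257.1 186.6]
 [257.2 207.3]
 [257.2 207.3]]
217 114
```

View pics/d.png

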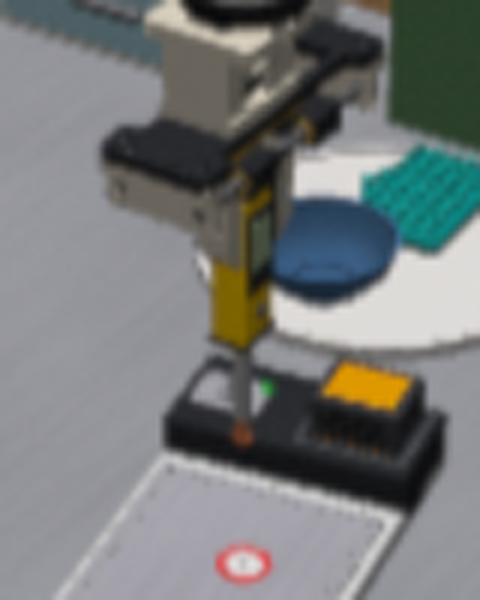

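The spring tip shows at (242,440) and the spot at (243,564), both matching the prediction. The screen faces away and the thermometer is upright, so I'll descend.

Emit:
apply_moves:
  motion: "20 0 0 3 0 0 0; 20 0 0 3 0 0 0; 20 0 0 2 0 0 0; 20 0 0 1.2 0 0 0; 20 0 0 0.5 0 0 0; 20 0 0 0 0 0 0; 20 0 0 0 0 0 0"

```text
time: 17.32
tool_pos: [0.5858, 0.0994, 0.1747]
tool_rot: [3.141, 0.002, -3.141]
contact_force: [-0.4, 0.0, -1.6]
opening: 0.0345
grip_force: 24.7
```

```bash
cat > f.py <<'E'
from cell import robot
import numpy as np
F=[];Z=[]
for _ in range(8):
    robot.read_camera("scene");s=robot.observe();F.append(s["contact_force"]);Z.append(s["tool_pos"])
print(np.mean(F,0).round(2),np.std(F,0).round(2),np.mean(Z,0).round(4),s["tool_rot"],s["time"])
E
python3 f.py
```

```text
[-0.27 -0.25 -1.43] [0.4  0.5  0.35] [0.5856 0.0994 0.1743] [ 3.14151232e+00  2.13015625e-04 -3.14135857e+00] 17.725
```

Emit:
apply_moves:
  motion: "20 0 0 0.3 0 0 0; 20 0 0 0.3 0 0 0; 20 0 0 0.2 0 0 0; 20 0 0 0 0 0 0; 20 0 0 0 0 0 0"

```text
time: 18.35
tool_pos: [0.5854, 0.0994, 0.166]
tool_rot: [3.142, 0.0, -3.141]
contact_force: [-0.0, -1.2, 1.2]
opening: 0.0345
grip_force: 24.7
```

```bash
python3 f.py
```

```text
[-0.19 -0.09  0.99] [0.49 0.42 0.26] [0.5854 0.0994 0.1659] [ 3.14153761e+00  1.27830719e-04 -3.14136820e+00] 18.75
```

```bash
python3 - <<'E'
from h import *
from cell import robot
S=robot.read_camera("scene")
cv2.imwrite("pics/e.png",cv2.resize(S["img"][125:225,215:305,::-1],None,fx=6,fy=6,interpolation=cv2.INTER_CUBIC))
E
```

```text
(no output)
```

View pics/e.png

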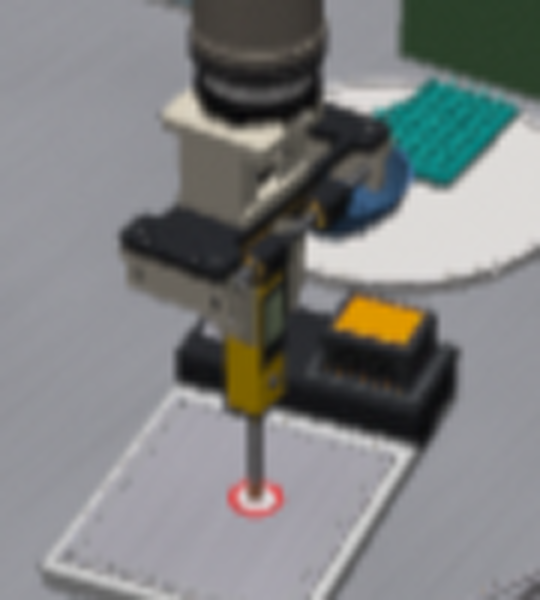

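The copper tip, at (256,495), is centred in the red ring, and the handle is upright with its screen facing away. I'm handing in.

```bash
python3 -c "
from cell import robot
print(robot.hand_in())"
```

```text
the job is handed in; nothing more can be done
None
```

The job is handed in: the pack is pressed home, the toggle is on, and the arm is holding the thermometer upright in the red ring with its screen facing straight away, pressing at about 2.4 N (spring tip about 3.5 of 8 mm in).

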